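# Sort the washed porcelain back into its trays

## Robot

A 6-joint arm with a two-finger parallel gripper is mounted at the origin on the work surface. World frame = base frame: x ahead of the robot, y to its left, z up, the work surface at z = 0. Lengths are in m, angles in rad, forces in N, time in s.
With the tool pointing down it reaches from about 0.35 to 0.95 m from the base axis. Payload 17.4 kg.
Tool frame: the origin (TCP) lies between the finger pads; the fingertips stand 11 mm ahead of it and the grasp point (between the pads) lies 8 mm behind it; z points along the fingers, y is the line along which they close (so a half turn about z gives the same grasp; the last joint's range is limited). The gripper opens to 93 mm and grips with 3 to 60 N. Pads are 15 mm wide; open, the fingers measure 128 mm over their backs; the gripper's body (75 mm by 188 mm) begins 65 mm behind the grasp point.
Start: joints at [1.102, 0.116, 1.442, -0, 1.584, -0.038], TCP at [0.282, 0.613, 0.23] pointing down, gripper open.
Joint ranges: [-2.83, 2.83], [-0.83, 2.19], [0.07, 2.5], [-1.14, 4.28], [0.01, 3], [-2.97, 2.97]. Speed limits (rad/s): [1.89, 1.89, 2.22, 3.14, 3.14, 3.14].

## Interface

Orientations are given as a rotation vector (axis times angle).
In Python, from plant import env, vision gives the robot as it stands. The module is installed in compiled form; this text tells all that it offers.
- The arm moves only by the tool arm_command, never from a script. Its argument "rows" is a list of rows, each a list of 3 entries, a list of its own where there are three numbers: the shift along the world's x, y, z in m, then the turn, a rotation vector about the world's x, y, z in rad, then the opening in per cent of the stroke, from 0 (shut) to 100 (fully open). A call has 1 to 10 rows; each row is the pose to reach, as a shift and turn from the pose commanded when the call began; what a row does not reach only later rows make up. A row lasts 1/10 s, in which the tool goes at most 50 mm and 8.59 degrees, less where a joint would pass 70% of its speed; a pose out of reach is approached as far as the arm can. A call with a gripper value outside its range is refused whole. The fingers move at their own pace and stop on an object; "squeeze" is the grip in N (left out, the last holds). Time passes only in rows, so rows that repeat a pose let the fingers close. It gives the time, the measured TCP pose, the force, the opening and the grip force at its end, in the units of the state.
- env.get_state(): the state, without advancing time (a new reading comes with each control period).
- vision.snapshot(name): name is "scene" or "top" or "wrist"; returns a dict with "img" (480x640x3 uint8, red, green, blue), "vfov" (degrees; the focal length in pixels is half the picture's height over the tangent of half this angle, whatever the lens; pixels are square), "cx", "cy" (the principal point, pixels), "world_from_camera" (4x4, takes a point from camera to world coordinates); the wrist camera has in their place "mount" (4x4, takes a point from camera to tool coordinates, whose origin is the TCP and whose axes are the flange's). Camera axes: x right, y down, z forward; pixel columns grow to the right and rows downward; lengths in m; the calibration is good to about 2 mm. A picture is of the moment at which its call begins: read the wrist's pose just before it. There is no depth.
- env.close_job(): hands the job in; it is judged then, once.
The state is a dict: "time_s": time; "q": joint angles; "joint_vel": joint speeds; "effort": joint torques, N m; "ee_pos": TCP position; "ee_rot": TCP orientation; "force": force on the tool from outside, world axes, zero at the start; "wrist_torque": the same for the moment, N m; "gripper_width": opening from 0.0 (shut) to 1.0 (fully open); "gripper_force": force on a finger pad.
Only numpy, scipy, OpenCV 4.12 (cv2) and the standard library are available. Lean on these libraries where they do the work, as an engineer would, in place of code of your own. Each camera call takes 0.05 s, during which the arm holds its last target. There are 200 camera calls.

## Task

Put the five washed porcelain pieces on the bench away with their own kind: the two crucibles into the tray that holds crucibles, the lid into the tray of lids and the two combustion boats into the tray of boats. Each piece must stand or lie flat on the tray's floor, the right way up (crucibles and boats mouth up, lid knob up), not on top of or leaning on anything. Set the pieces down, do not drop them, and leave the glass weighing bottle standing where it is.

Things in the scene. Friction and masses are not known exactly. Their poses are not given: they have to be found in the camera images.
- crucible_large: Larger white porcelain crucible, an open cup standing upright on the bench: 49 mm wide at the rim (the top), narrowing to 30 mm at the foot, the wall nearly upright in the top 20 mm; 42 mm high, wall 2.5 mm, about 45 g. Origin: centre of its underside; z up through the mouth.
- crucible_small: Smaller white porcelain crucible, same shape: 39 mm wide at the rim, 24 mm at the foot, the wall nearly upright in the top 15 mm; 33 mm high, about 28 g. Origin: centre of its underside; z up through the mouth.
- crucible_lid: White porcelain crucible lid lying knob up: round disc 46 mm wide, 4 mm thick at the edge, 8 mm near the middle; on it a round knob 11 mm wide, from 9 to 22 mm above the underside. About 22 g. Origin: centre of the underside; z up through the knob.
- boat_long: Longer white porcelain combustion boat, a narrow open trough lying hollow side up: 84 mm along its x, 16 mm wide along its y, 12 mm high, upright sides 2.5 mm thick, a small eye (8 mm) at its +x end; about 20 g. Origin: centre of its underside; z up.
- boat_short: Shorter white porcelain combustion boat, same shape: 60 mm along its x, 16 mm wide along its y, 12 mm high, a small eye at its +x end; about 15 g. Origin: centre of its underside; z up.
- tray_crucibles: Fixed shallow steel tray, 170 mm along x, 200 mm along y, 18 mm high; walls and floor 3 mm thick, rim 3 mm wide outside. Origin: under its middle, at bench height; z up. The three trays are alike but for the stock fixed in them: this one holds three crucibles (up to 45 mm above the bench), filling the end from y = +38 to +97 mm. The rest of its floor is free (y -97 to +38, x -82 to +82 mm).
- tray_lids: Fixed shallow steel tray, 170 mm along x, 200 mm along y, 18 mm high; walls and floor 3 mm thick, rim 3 mm wide outside. Origin: under its middle, at bench height; z up. The three trays are alike but for the stock fixed in them: this one holds three lids, knob up (to 26 mm above the bench), filling the end from y = +38 to +97 mm. The rest of its floor is free (y -97 to +38, x -82 to +82 mm).
- tray_boats: Fixed shallow steel tray, 170 mm along x, 200 mm along y, 18 mm high; walls and floor 3 mm thick, rim 3 mm wide outside. Origin: under its middle, at bench height; z up. The three trays are alike but for the stock fixed in them: this one holds three boats (up to 15 mm above the bench), filling the end from y = +38 to +97 mm. The rest of its floor is free (y -97 to +38, x -82 to +82 mm).
- weighing_bottle: Clear glass weighing bottle with its knobbed lid on, standing loose among the porcelain: 43 mm wide, 58 mm high, 60 g. To be left where it stands. Origin: centre of its underside; z up.
Things that resemble listed ones, but are neither listed nor needed, are in the scene too. What is shaped like the crucible_large but purple is not meant.

How it is judged:
By the outcome, as a careful person would: the job done as asked, in the order asked, and still so for the second after the job is handed in, with the robot touching nothing.
It also fails if it takes over 128 s, if anything falls off the work surface, if the arm or the gripper's body presses on something with over 40 N, if the wrist force passes 120 N, or if a joint passes its speed limit or range.

## Working session

There is one attempt and no reset: what is moved stays moved. The work goes in short steps, Python scripts to look and compute and a tool call to move; the robot and the scene stay as the last step left them, time stands still between calls to the robot, and variables do not carry over. Pictures are saved under pics/ and viewed, at most 14 in all, crops included, and the job is handed in when it is done.

Besides the shell and the picture viewer there is one more tool, called after "Request:" by a JSON object that holds its "op" and its "data". arm_command: Moves the arm, as the interface text tells. Its arguments: {"type":"object","properties":{"rows":{"type":"array","items":{"type":"array"}},"squeeze":{"type":"number"}},"required":["rows"]}

```bash
mkdir -p pics
cat > h.py <<'E'
import numpy as np, cv2
from plant import env, vision
from scipy.spatial.transform import Rotation as R
def snap(n,f):
    st=env.get_state(); s=vision.snapshot(n); cv2.imwrite('pics/'+f,s['img'][:,:,::-1])
    T=s.get('world_from_camera')
    if T is None:
        W=np.eye(4);W[:3,3]=st['ee_pos'];W[:3,:3]=R.from_rotvec(st['ee_rot']).as_matrix();T=W@np.array(s['mount'])
    fl=240/np.tan(np.radians(s['vfov'])/2)
    np.savez('pics/'+f+'.npz',T=T,f=fl,c=[s['cx'],s['cy']],img=s['img'])
def px2w(f,u,v,z):
    d=np.load('pics/'+f+'.npz');T=d['T'];r=T[:3,:3]@np.array([(u-d['c'][0])/d['f'],(v-d['c'][1])/d['f'],1])
    return (T[:3,3]+r*(z-T[2,3])/r[2]).round(4)
E
python3 - <<'E'
from h import *
s=env.get_state();print(s)
snap('top','top1.png');snap('scene','scene1.png')
for n in('top1.png','scene1.png'):
    d=np.load('pics/'+n+'.npz');print(d['T'].round(3),d['f'],d['c'])
E
```

```text
{'time_s': 0.0, 'q': array([ 1.10218741e+00,  1.16481748e-01,  1.44225314e+00,  2.02873410e-05,
        1.58401183e+00, -3.78180418e-02]), 'joint_vel': array([ 0.00033732,  0.00037593, -0.00025461, -0.00096972, -0.00158749,
        0.00052785]), 'effort': array([-1.28360094e-03, -7.21237493e+01, -6.22630620e+01,  7.80580798e-02,
        2.34799180e-02, -1.44512131e-05]), 'ee_pos': array([0.2818001 , 0.61315161, 0.22891556]), 'ee_rot': array([-6.71397878e-01, -3.06869457e+00,  1.74685340e-03]), 'force': array([ 0.27769048, -0.29835304, -1.09055343]), 'wrist_torque': array([-0.01136521,  0.00239488, -0.02541406]), 'gripper_force': 0.0, 'gripper_width': 1.000601756804474}
[[-0.026 -0.992  0.125  0.468]
 [-0.999  0.029  0.024 -0.012]
 [-0.028 -0.125 -0.992  0.909]
 [ 0.     0.     0.     1.   ]] 439.89196523809204 [323.60434305 235.83327422]
[[-0.833  0.446 -0.328  0.842]
 [ 0.553  0.678 -0.484  0.376]
 [ 0.006 -0.585 -0.811  0.691]
 [ 0.     0.     0.     1.   ]] 471.53759445667197 [321.50111445 239.11945887]
```

View pics/top1.png

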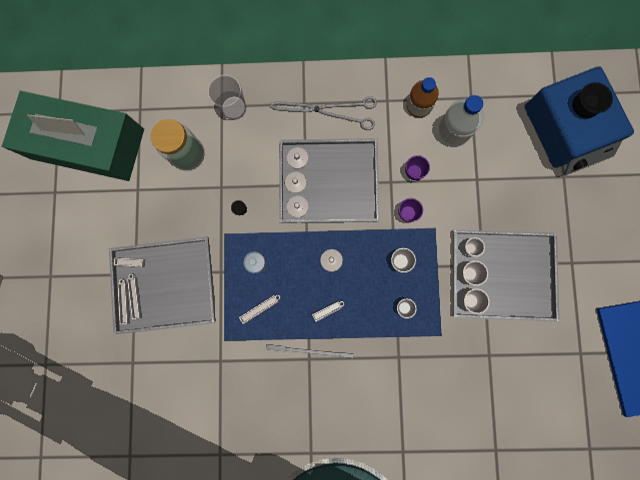

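View pics/scene1.png

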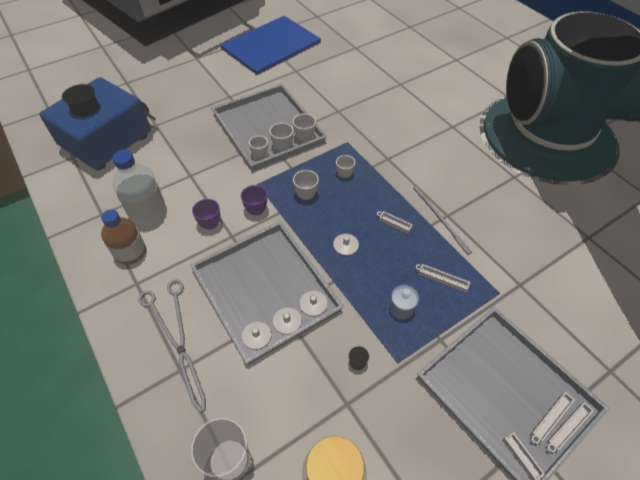

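Top picture: the pieces are on the blue mat. Crucible_large is at (402,260), crucible_small at (405,308), lid at (331,260), long boat at (260,309), short boat at (328,311) and the glass bottle at (254,262). Trays: boats (162,285), lids (328,180), crucibles (505,275). Crucible candidates are white at (402,260) and (405,308), and purple at (417,168) and (410,210). The purple ones are excluded by the task text; the white ones on the mat fit. I'll measure them and confirm in an enlarged crop.

Run:
```python
from h import *
f='top1.png';img=np.load('pics/'+f+'.npz')['img']
hsv=cv2.cvtColor(img,cv2.COLOR_RGB2HSV)
m=((hsv[...,1]<75)&(hsv[...,2]>110)).astype('u1')*255
roi=np.zeros_like(m);roi[236:333,230:434]=255;m&=roi
cs,_=cv2.findContours(m,cv2.RETR_EXTERNAL,cv2.CHAIN_APPROX_NONE)
vis=cv2.resize(img[225:345,220:445,::-1],None,fx=3.5,fy=3.5,interpolation=cv2.INTER_CUBIC)
for c in cs:
    if cv2.contourArea(c)<40: continue
    r=cv2.minAreaRect(c);b=cv2.boxPoints(r);z=.012
    e=[px2w(f,*p,z) for p in b]
    print(np.round(r[0],1),np.round(r[1],1),round(r[2],1),'w z=.012',px2w(f,*r[0],.012)[:2],'z=.035',px2w(f,*r[0],.035)[:2],'sides',np.linalg.norm(e[0]-e[1]).round(4),np.linalg.norm(e[1]-e[2]).round(4),'ang',[np.degrees(np.arctan2(*(e[i+1]-e[i])[1::-1])).round(1) for i in(0,1)])
    cv2.polylines(vis,[((b-[220,225]+.5)*3.5).astype(int)],True,(0,255,0),1)
cv2.imwrite('pics/crop1.png',vis)
for n,q in dict(lids=[(280,141),(378,140),(377,222),(279,223)],boats=[(109,247),(209,238),(215,322),(115,333)],cruc=[(451,231),(555,234),(558,320),(451,318)]).items():
    w=np.array([px2w(f,*p,.018) for p in q]);print(n,w[:,:2].tolist(),w.mean(0)[:2])
print('bottle',px2w(f,254,262,.03))
```

```text
[328.4 310.3] [ 8.  33.5] 63.4 w z=.012 [0.4305 0.004 ] z=.035 [0.4314 0.0036] sides 0.0675 0.016 ang [np.float64(-65.1), np.float64(-154.9)]
[406.8 308.3] [19.8 19.1] 45.0 w z=.012 [ 0.4307 -0.153 ] z=.035 [ 0.4316 -0.1494] sides 0.0386 0.0389 ang [np.float64(-47.2), np.float64(-137.1)]
[259.9 308.1] [ 8.1 46.3] 57.5 w z=.012 [0.4383 0.1424] z=.035 [0.439  0.1385] sides 0.093 0.0164 ang [np.float64(-59.1), np.float64(-148.4)]
[254. 262.] [20. 20.] 90.0 w z=.012 [0.5318 0.1538] z=.035 [0.5302 0.1496] sides 0.0413 0.041 ang [np.float64(-91.7), np.float64(179.6)]
[331.  259.5] [21.9 21.9] 45.0 w z=.012 [ 0.5326 -0.004 ] z=.035 [ 0.531  -0.0043] sides 0.0448 0.0449 ang [np.float64(-46.4), np.float64(-136.8)]
[403.3 259.8] [24.  24.7] 45.0 w z=.012 [ 0.528  -0.1507] z=.035 [ 0.5265 -0.1472] sides 0.0508 0.0483 ang [np.float64(-46.9), np.float64(-137.4)]
lids [[0.7847, 0.0963], [0.7796, -0.1093], [0.6062, -0.1002], [0.6102, 0.1006]] [ 0.695175 -0.00315 ]
boats [[0.5706, 0.4531], [0.5833, 0.2454], [0.4131, 0.232], [0.3961, 0.4346]] [0.490775 0.341275]
cruc [[0.5833, -0.249], [0.5711, -0.4563], [0.4009, -0.4467], [0.4097, -0.2383]] [ 0.49125  -0.347575]
bottle [0.5306 0.1505 0.03  ]
```

View pics/crop1.png

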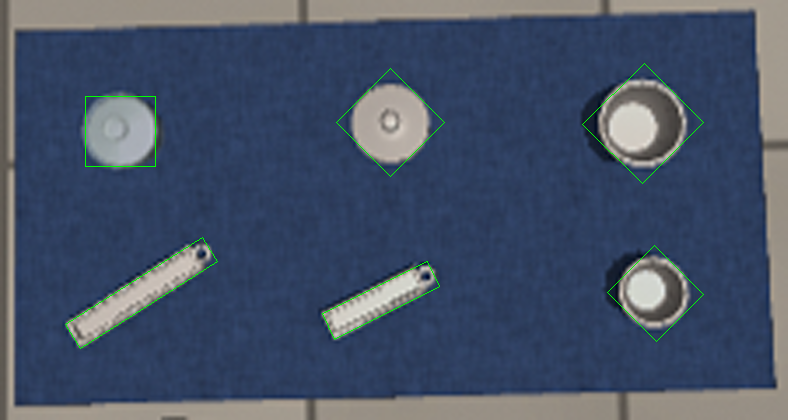

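The crop confirms the targets: white crucibles at top right (large) and bottom right (small), lid in the middle, and two boats whose eyes point up and to the right. The sizes match, with the boats' length including the eye. I'll move above the crucibles.

Request:
{"op": "arm_command", "data": {"rows": [[[0.2,-0.763,0.0],[0,0,0.43],100],[[0.2,-0.763,0.0],[0,0,0.43],100],[[0.2,-0.763,0.0],[0,0,0.43],100],[[0.2,-0.763,0.0],[0,0,0.43],100],[[0.2,-0.763,0.0],[0,0,0.43],100],[[0.2,-0.763,0.0],[0,0,0.43],100],[[0.2,-0.763,0.0],[0,0,0.43],100],[[0.2,-0.763,0.0],[0,0,0.43],100],[[0.2,-0.763,0.0],[0,0,0.43],100],[[0.2,-0.763,0.0],[0,0,0.43],100]], "squeeze": 12}}

```text
time_s: 1.1
ee_pos: [0.4085, 0.1277, 0.2296]
ee_rot: [0.001, 3.141, 0.0]
force: [1.7, 1.7, 0.2]
gripper_width: 1.004
gripper_force: 0.0
```

Request:
{"op": "arm_command", "data": {"rows": [[[0.073,-0.278,0.0],[0,0,0],100],[[0.073,-0.278,0.0],[0,0,0],100],[[0.073,-0.278,0.0],[0,0,0],100],[[0.073,-0.278,0.0],[0,0,0],100],[[0.073,-0.278,0.0],[0,0,0],100],[[0.073,-0.278,0.0],[0,0,0],100],[[0.073,-0.278,0.0],[0,0,0],100],[[0.073,-0.278,0.0],[0,0,0],100]]}}

```text
time_s: 1.9
ee_pos: [0.4814, -0.1487, 0.2291]
ee_rot: [-0.004, -3.14, -0.001]
force: [-0.1, -0.4, 0.3]
gripper_width: 1.0
gripper_force: 0.0
```

Run:
```python
from h import *
print(env.get_state()['ee_pos'],env.get_state()['ee_rot'])
snap('wrist','w1.png')
d=np.load('pics/w1.png.npz');print(d['T'].round(3),d['f'],d['c'])
```

```text
[ 0.48144186 -0.14874064  0.22909537] [-3.81653523e-03 -3.14047025e+00 -9.34380352e-04]
[[ 0.003  0.971  0.24   0.415]
 [ 1.    -0.003 -0.001 -0.148]
 [ 0.     0.24  -0.971  0.384]
 [ 0.     0.     0.     1.   ]] 373.67513024324825 [319.80137223 236.09084696]
```

View pics/w1.png

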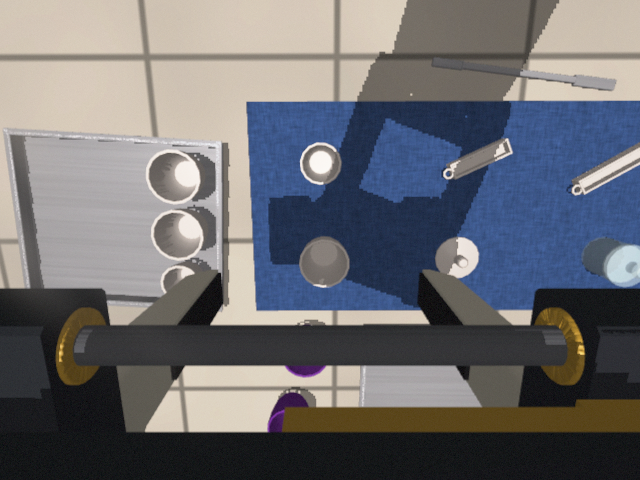

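Wrist picture: the small crucible's rim is centred at about (321,163), the large one's at (324,262), the lid disc at (457,257) and the short boat at (478,160). The crucible tray is at left, with its stock on the right side of it. I'll cross-check positions from this view.

Run:
```python
from h import *
f='w1.png'
for n,u,v,z in [('small',320.5,163,.033),('sm L',300,163,.033),('sm R',341,163,.033),('large',324.5,261.5,.042),('lg L',299.5,262,.042),('lg R',349.5,262,.042),('lid',457,258,.004),('knob',462,262,.022),('sb eye',448,173,.006),('sb far',509,147,.012),('trayBR?',26,300,.018),('trayBL',8,131,.018),('trayTR',226,143,.018)]:
    print(n,px2w(f,u,v,z)[:2])
```

```text
small [ 0.4318 -0.1474]
sm L [ 0.4318 -0.1664]
sm R [ 0.4319 -0.1285]
large [ 0.5243 -0.1439]
lg L [ 0.5247 -0.1678]
lg R [ 0.5249 -0.1199]
lid [ 0.533  -0.0025]
knob [ 0.5317 -0.0039]
sb eye [ 0.4434 -0.0198]
sb far [0.4182 0.0353]
trayBR? [ 0.5735 -0.4582]
trayBL [ 0.402  -0.4423]
trayTR [ 0.4136 -0.2372]
```

Request:
{"op": "arm_command", "data": {"rows": [[[0.044,0.004,0.0],[0,0,0],100],[[0.044,0.004,-0.04],[0,0,0],100],[[0.044,0.004,-0.08],[0,0,0],100],[[0.044,0.004,-0.12],[0,0,0],100],[[0.044,0.004,-0.15],[0,0,0],100],[[0.044,0.004,-0.175],[0,0,0],100],[[0.044,0.004,-0.195],[0,0,0],100],[[0.044,0.004,-0.204],[0,0,0],100],[[0.044,0.004,-0.204],[0,0,0],100],[[0.044,0.004,-0.204],[0,0,0],40]], "squeeze": 12}}

```text
time_s: 2.95
ee_pos: [0.5261, -0.1439, 0.0268]
ee_rot: [0.0, 3.14, -0.001]
force: [1.0, 0.0, 0.9]
gripper_width: 0.951
gripper_force: 0.0
```

Request:
{"op": "arm_command", "data": {"rows": [[[0,0,0],[0,0,0],35],[[0,0,0],[0,0,0],35],[[0,0,0],[0,0,0],35],[[0,0,0],[0,0,0],35],[[0,0,0],[0,0,0],35],[[0,0,0],[0,0,0],35],[[0,0,0],[0,0,0],35],[[0,0,0],[0,0,0],35]]}}

```text
time_s: 3.75
ee_pos: [0.5257, -0.1444, 0.0257]
ee_rot: [0.001, 3.142, -0.0]
force: [0.5, 0.1, 1.1]
gripper_width: 0.519
gripper_force: 12.0
```

Request:
{"op": "arm_command", "data": {"rows": [[[0,0,0.01],[0,0,0],35],[[0,0,0.035],[0,0,0],35],[[0,0,0.07],[0,0,0],35],[[0,-0.015,0.1],[0,0,0],35],[[0.001,-0.045,0.1],[0,0,0],35],[[0.002,-0.08,0.1],[0,0,0],35],[[0.003,-0.12,0.1],[0,0,0],35],[[0.004,-0.16,0.1],[0,0,0],35],[[0.004,-0.195,0.1],[0,0,0],35],[[0.004,-0.22,0.1],[0,0,0],35]]}}

```text
time_s: 4.75
ee_pos: [0.5293, -0.3664, 0.1262]
ee_rot: [0.003, 3.142, -0.0]
force: [0.2, 0.5, -0.5]
gripper_width: 0.516
gripper_force: 12.0
```

Request:
{"op": "arm_command", "data": {"rows": [[[0,-0.02,0],[0,0,0],35],[[0,-0.02,-0.02],[0,0,0],35],[[0,-0.02,-0.05],[0,0,0],35],[[0,-0.02,-0.075],[0,0,0],35],[[0,-0.02,-0.088],[0,0,0],35],[[0,-0.02,-0.093],[0,0,0],35],[[0,-0.02,-0.0945],[0,0,0],35],[[0,-0.02,-0.096],[0,0,0],35],[[0,-0.02,-0.096],[0,0,0],35],[[0,-0.02,-0.096],[0,0,0],35]]}}

```text
time_s: 5.75
ee_pos: [0.5299, -0.3845, 0.0305]
ee_rot: [0.001, 3.141, -0.001]
force: [0.1, 0.8, -1.3]
gripper_width: 0.517
gripper_force: 12.0
```

Request:
{"op": "arm_command", "data": {"rows": [[[0,0,-0.0005],[0,0,0],35],[[0,0,-0.001],[0,0,0],35],[[0,0,-0.001],[0,0,0],35],[[0,0,-0.001],[0,0,0],35]]}}

```text
time_s: 6.15
ee_pos: [0.5297, -0.3844, 0.0287]
ee_rot: [0.001, 3.141, -0.0]
force: [-0.8, -0.8, 0.1]
gripper_width: 0.52
gripper_force: 12.0
```

Request:
{"op": "arm_command", "data": {"rows": [[[0,0,-0.0005],[0,0,0],35],[[0,0,-0.001],[0,0,0],35],[[0,0,-0.001],[0,0,0],35],[[0,0,-0.001],[0,0,0],35]]}}

```text
time_s: 6.55
ee_pos: [0.53, -0.3845, 0.0286]
ee_rot: [0.001, 3.141, -0.001]
force: [-2.3, 1.8, 8.5]
gripper_width: 0.519
gripper_force: 12.0
```

Request:
{"op": "arm_command", "data": {"rows": [[[0,0,0.0005],[0,0,0],70],[[0,0,0.0005],[0,0,0],70],[[0,0,0.0005],[0,0,0],70],[[0,0,0.0005],[0,0,0],70],[[0,0,0.015],[0,0,0],70],[[0,0,0.05],[0,0,0],70],[[0,0,0.09],[0,0,0],70],[[0,0,0.12],[0,0,0],85],[[-0.02,0.045,0.12],[0,0,0],85],[[-0.04,0.09,0.12],[0,0,0],85]]}}

```text
time_s: 7.55
ee_pos: [0.4894, -0.294, 0.1494]
ee_rot: [0.003, 3.14, -0.002]
force: [1.5, 1.0, -1.0]
gripper_width: 0.84
gripper_force: 0.0
```

Request:
{"op": "arm_command", "data": {"rows": [[[-0.02,0.048,0],[0,0,0],85],[[-0.04,0.097,0],[0,0,0],85],[[-0.058,0.135,0],[0,0,0],85],[[-0.058,0.145,0],[0,0,0],85],[[-0.058,0.145,-0.04],[0,0,0],85],[[-0.058,0.145,-0.08],[0,0,0],85],[[-0.058,0.145,-0.11],[0,0,0],85],[[-0.058,0.145,-0.127],[0,0,0],85],[[-0.058,0.145,-0.131],[0,0,0],85],[[-0.058,0.145,-0.131],[0,0,0],85]]}}

```text
time_s: 8.55
ee_pos: [0.4319, -0.1496, 0.0172]
ee_rot: [-0.001, -3.141, -0.0]
force: [0.2, 0.8, 0.1]
gripper_width: 0.852
gripper_force: 0.0
```

Request:
{"op": "arm_command", "data": {"rows": [[[0,0,0],[0,0,0],25],[[0,0,0],[0,0,0],25],[[0,0,0],[0,0,0],25],[[0,0,0],[0,0,0],25],[[0,0,0],[0,0,0],25],[[0,0,0],[0,0,0],25],[[0,0,0],[0,0,0],25],[[0,0,0],[0,0,0],25],[[0,0,0],[0,0,0],25],[[0,0,0],[0,0,0],25]]}}

```text
time_s: 9.55
ee_pos: [0.4317, -0.1493, 0.0167]
ee_rot: [0.001, 3.142, 0.0]
force: [0.3, -0.4, 1.7]
gripper_width: 0.397
gripper_force: 11.9
```

```bash
python3 -c "
from h import *
snap('top','top2.png')
i=cv2.imread('pics/top2.png')[220:345,380:580]
cv2.imwrite('pics/crop2.png',cv2.resize(i,None,fx=4,fy=4,interpolation=cv2.INTER_CUBIC))"
```

```text
(no output)
```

View pics/crop2.png

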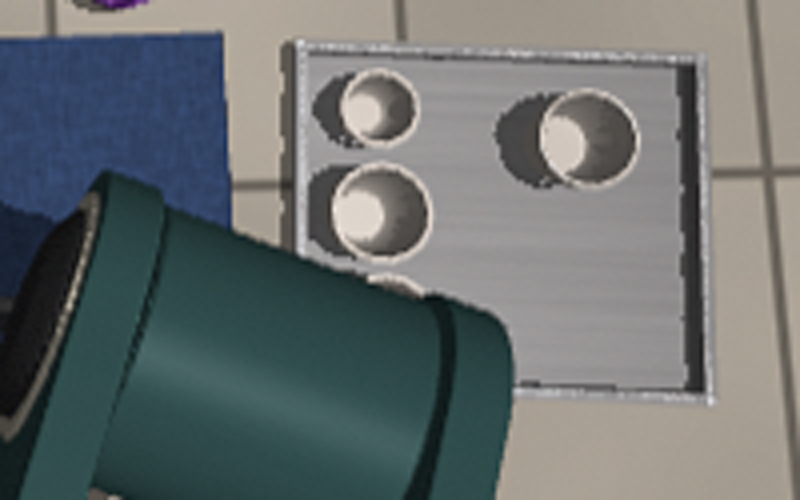

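The large crucible stands upright in the free part of the tray (crop 590,135), clear of the stock. Now I'll carry the small one.

Request:
{"op": "arm_command", "data": {"rows": [[[0,0,0.01],[0,0,0],25],[[0,0,0.035],[0,0,0],25],[[0,0,0.07],[0,0,0],25],[[0,-0.015,0.1],[0,0,0],25],[[0.003,-0.045,0.1],[0,0,0],25],[[0.006,-0.08,0.1],[0,0,0],25],[[0.01,-0.12,0.1],[0,0,0],25],[[0.014,-0.16,0.1],[0,0,0],25],[[0.018,-0.195,0.1],[0,0,0],25],[[0.018,-0.22,0.1],[0,0,0],25]]}}

```text
time_s: 10.6
ee_pos: [0.4496, -0.3715, 0.1171]
ee_rot: [-0.003, -3.142, 0.0]
force: [-0.6, 0.1, -0.8]
gripper_width: 0.398
gripper_force: 11.9
```

Request:
{"op": "arm_command", "data": {"rows": [[[0,-0.017,0],[0,0,0],25],[[0,-0.017,-0.02],[0,0,0],25],[[0,-0.017,-0.05],[0,0,0],25],[[0,-0.017,-0.075],[0,0,0],25],[[0,-0.017,-0.088],[0,0,0],25],[[0,-0.017,-0.093],[0,0,0],25],[[0,-0.017,-0.0955],[0,0,0],25],[[0,-0.017,-0.0965],[0,0,0],25],[[0,-0.017,-0.097],[0,0,0],25],[[0,-0.017,-0.097],[0,0,0],25]]}}

```text
time_s: 11.6
ee_pos: [0.4499, -0.3865, 0.0204]
ee_rot: [0.001, 3.141, -0.001]
force: [0.3, 0.2, -0.6]
gripper_width: 0.393
gripper_force: 11.9
```

Request:
{"op": "arm_command", "data": {"rows": [[[0,0,-0.0005],[0,0,0],25],[[0,0,-0.0005],[0,0,0],25],[[0,0,-0.0005],[0,0,0],25]]}}

```text
time_s: 11.9
ee_pos: [0.4499, -0.3865, 0.0197]
ee_rot: [0.001, 3.141, -0.001]
force: [-0.1, -0.5, 4.7]
gripper_width: 0.399
gripper_force: 11.9
```

Request:
{"op": "arm_command", "data": {"rows": [[[0,0,0.0],[0,0,0],60],[[0,0,0.0],[0,0,0],60],[[0,0,0.0],[0,0,0],60],[[0,0,0.0],[0,0,0],60],[[0,0,0.015],[0,0,0],60],[[0,0,0.05],[0,0,0],60],[[0,0,0.09],[0,0,0],60],[[0,0,0.12],[0,0,0],60],[[0.01,0.045,0.12],[0,0,0],60],[[0.02,0.09,0.12],[0,0,0],60]]}}

```text
time_s: 12.9
ee_pos: [0.4699, -0.2961, 0.1414]
ee_rot: [0.005, 3.139, -0.002]
force: [1.6, 0.3, -1.1]
gripper_width: 0.597
gripper_force: 0.0
```

Request:
{"op": "arm_command", "data": {"rows": [[[0.062,0.293,0],[0,0,0],60],[[0.062,0.293,0],[0,0,0],60],[[0.062,0.293,0],[0,0,0],60],[[0.062,0.293,0],[0,0,0],60],[[0.062,0.293,0],[0,0,0],60],[[0.062,0.293,0],[0,0,0],60],[[0.062,0.293,0],[0,0,0],60],[[0.062,0.293,-0.04],[0,0,0],50],[[0.062,0.293,-0.06],[0,0,0],50],[[0.062,0.293,-0.06],[0,0,0],50]]}}

```text
time_s: 13.9
ee_pos: [0.5303, -0.0036, 0.0772]
ee_rot: [-0.001, -3.138, -0.0]
force: [0.1, -0.0, -0.0]
gripper_width: 0.504
gripper_force: 0.0
```

```bash
python3 -c "
from h import *
print(env.get_state()['ee_pos'])
snap('wrist','w2.png')"
```

```text
[ 0.53031191 -0.00363924  0.07722874]
```

View pics/w2.png

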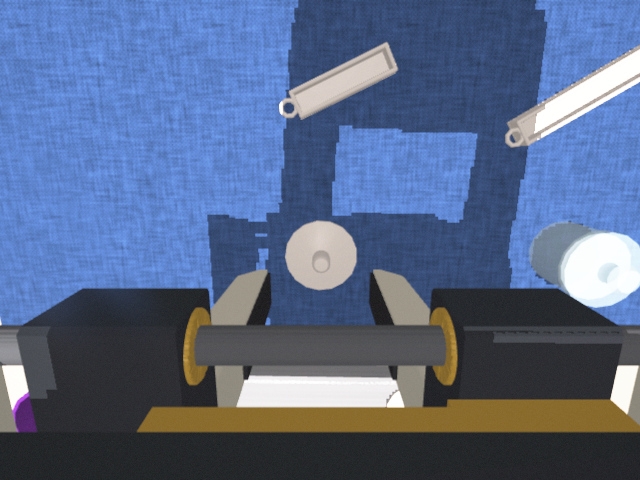

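Wrist picture: the lid disc is centred at (321,255) with the knob top at about (321,263), in line between the fingers. The short boat runs from the eye (289,108) to the far corners (387,44) and (397,69). The long boat's eye is at (515,138).

Run:
```python
from h import *
f='w2.png'
for n,u,v,z in [('disc',321,255,.003),('knob',321,263,.021),('sb eye',289,108,.006),('sb far a',387,43,.012),('sb far b',397,68,.012),('sb near a',294,96,.012),('sb near b',304,118,.012),('lb eye',515,138,.006),('lb a',508,124,.012),('lb b',524,145,.012)]:
    print(n,px2w(f,u,v,z)[:2])
```

```text
disc [ 0.5324 -0.0024]
knob [ 0.532  -0.0025]
sb eye [ 0.4433 -0.0208]
sb far a [0.4106 0.0333]
sb far b [0.4231 0.0393]
sb near a [ 0.4375 -0.0174]
sb near b [ 0.4492 -0.012 ]
lb eye [0.4602 0.1114]
lb a [0.4526 0.1035]
lb b [0.4642 0.114 ]
```

Request:
{"op": "arm_command", "data": {"rows": [[[0.0015,0,-0.02],[0,0,0],50],[[0.0015,0,-0.04],[0,0,0],50],[[0.0015,0,-0.05],[0,0,0],50],[[0.0015,0,-0.0545],[0,0,0],50],[[0.0015,0,-0.0545],[0,0,0],50],[[0.0015,0,-0.0545],[0,0,0],50]]}}

```text
time_s: 14.55
ee_pos: [0.5337, -0.0034, 0.0258]
ee_rot: [0.001, 3.14, -0.0]
force: [0.2, -0.2, -0.4]
gripper_width: 0.495
gripper_force: 0.0
```

Request:
{"op": "arm_command", "data": {"rows": [[[0,0,-0.0015],[0,0,0],50],[[0,0,-0.0025],[0,0,0],50],[[0,0,-0.0025],[0,0,0],50]], "squeeze": 15}}

```text
time_s: 14.85
ee_pos: [0.5332, -0.0033, 0.0222]
ee_rot: [0.001, 3.141, -0.0]
force: [-0.2, 0.6, 0.7]
gripper_width: 0.499
gripper_force: 0.0
```

Request:
{"op": "arm_command", "data": {"rows": [[[0,0,0],[0,0,0],2],[[0,0,0],[0,0,0],2],[[0,0,0],[0,0,0],2],[[0,0,0],[0,0,0],2],[[0,0,0],[0,0,0],2],[[0,0,0],[0,0,0],2],[[0,0,0],[0,0,0],2],[[0,0,0],[0,0,0],2],[[0,0,0],[0,0,0],2],[[0,0,0],[0,0,0],2]]}}

```text
time_s: 15.85
ee_pos: [0.5332, -0.0033, 0.0221]
ee_rot: [-0.001, -3.142, 0.0]
force: [-0.9, 0.2, 0.1]
gripper_width: 0.113
gripper_force: 15.0
```

Request:
{"op": "arm_command", "data": {"rows": [[[0,0,0.008],[0,0,0],2],[[0,0,0.025],[0,0,0],2],[[0,0,0.05],[0,0,0],2],[[0.01,0,0.07],[0,0,0],2],[[0.035,-0.01,0.08],[0,0,0],2],[[0.065,-0.02,0.08],[0,0,0],2],[[0.095,-0.03,0.08],[0,0,0],2],[[0.125,-0.038,0.08],[0,0,0],2],[[0.148,-0.042,0.08],[0,0,0],2],[[0.158,-0.042,0.08],[0,0,0],2]]}}

```text
time_s: 16.85
ee_pos: [0.6925, -0.0458, 0.1022]
ee_rot: [-0.002, -3.142, 0.0]
force: [-0.2, -0.4, -0.7]
gripper_width: 0.112
gripper_force: 15.0
```

Request:
{"op": "arm_command", "data": {"rows": [[[0,0,0],[0,0,0],2],[[0,0,-0.015],[0,0,0],2],[[0,0,-0.035],[0,0,0],2],[[0,0,-0.055],[0,0,0],2],[[0,0,-0.067],[0,0,0],2],[[0,0,-0.073],[0,0,0],2],[[0,0,-0.0755],[0,0,0],2],[[0,0,-0.0765],[0,0,0],2],[[0,0,-0.077],[0,0,0],2],[[0,0,-0.077],[0,0,0],2]]}}

```text
time_s: 17.85
ee_pos: [0.6914, -0.0454, 0.0258]
ee_rot: [0.001, 3.141, -0.0]
force: [0.6, 0.2, 0.7]
gripper_width: 0.111
gripper_force: 15.0
```

Request:
{"op": "arm_command", "data": {"rows": [[[0,0,-0.0005],[0,0,0],2],[[0,0,-0.0005],[0,0,0],2],[[0,0,-0.0005],[0,0,0],2]]}}

```text
time_s: 18.15
ee_pos: [0.6914, -0.0454, 0.0251]
ee_rot: [0.001, 3.141, -0.0]
force: [-0.5, -0.1, 4.0]
gripper_width: 0.109
gripper_force: 15.0
```

Request:
{"op": "arm_command", "data": {"rows": [[[0,0,0.0],[0,0,0],45],[[0,0,0.0],[0,0,0],45],[[0,0,0.0],[0,0,0],45],[[0,0,0.0],[0,0,0],45],[[0,0,0.02],[0,0,0],45],[[0,0,0.06],[0,0,0],45],[[0,0,0.1],[0,0,0],45],[[-0.04,0.03,0.1],[0,0,-0.14],45],[[-0.08,0.06,0.1],[0,0,-0.28],45],[[-0.12,0.09,0.1],[0,0,-0.42],45]]}}

```text
time_s: 19.15
ee_pos: [0.5697, 0.0453, 0.1245]
ee_rot: [0.666, 3.07, 0.0]
force: [0.4, 1.9, 0.3]
gripper_width: 0.453
gripper_force: 0.0
```

Request:
{"op": "arm_command", "data": {"rows": [[[-0.135,0.101,0],[0,0,-0.61],45],[[-0.135,0.101,0],[0,0,-0.61],45],[[-0.135,0.101,0],[0,0,-0.61],45],[[-0.135,0.101,0],[0,0,-0.61],45],[[-0.135,0.101,0],[0,0,-0.61],45],[[-0.135,0.101,0],[0,0,-0.61],45],[[-0.135,0.101,-0.03],[0,0,-0.61],45],[[-0.135,0.101,-0.03],[0,0,-0.61],45]]}}

```text
time_s: 19.95
ee_pos: [0.4355, 0.1447, 0.0916]
ee_rot: [-1.544, -2.732, 0.005]
force: [0.0, -0.4, -0.1]
gripper_width: 0.45
gripper_force: 0.0
```

```bash
python3 -c "
from h import *
s=env.get_state();print(s['ee_pos'],R.from_rotvec(s['ee_rot']).as_matrix()[:,1])
snap('wrist','w3.png');snap('top','top3.png')"
```

```text
[0.43545197 0.14467768 0.09163748] [ 0.85678918  0.51564726 -0.00449483]
```

View pics/w3.png

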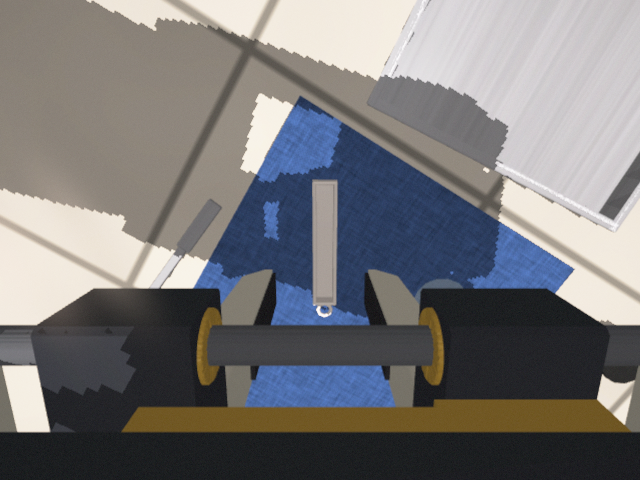

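View pics/top3.png

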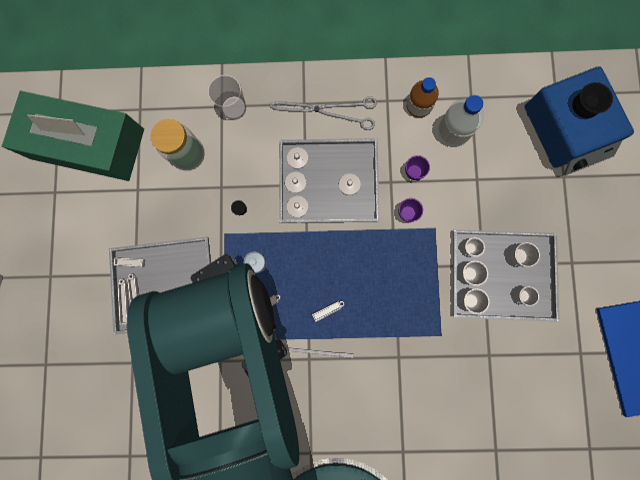

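Top picture: crucibles upright at (526,254) and (527,295), and the lid knob up at (349,184), all clear. Wrist picture: the long boat lies between the fingers along column 324, parallel to them; the bottle is well to the right. Now I'll descend.

Request:
{"op": "arm_command", "data": {"rows": [[[0.002,0.001,-0.03],[0,0,0],45],[[0.002,0.001,-0.055],[0,0,0],45],[[0.002,0.001,-0.07],[0,0,0],45],[[0.002,0.001,-0.077],[0,0,0],45],[[0.002,0.001,-0.078],[0,0,0],45],[[0.002,0.001,-0.078],[0,0,0],45],[[0.002,0.001,-0.078],[0,0,0],30],[[0.002,0.001,-0.078],[0,0,0],10],[[0.002,0.001,-0.078],[0,0,0],10],[[0.002,0.001,-0.078],[0,0,0],10]], "squeeze": 12}}

```text
time_s: 21.05
ee_pos: [0.4383, 0.1467, 0.0169]
ee_rot: [1.548, 2.733, 0.001]
force: [-0.4, -0.2, 2.7]
gripper_width: 0.169
gripper_force: 12.0
```

Request:
{"op": "arm_command", "data": {"rows": [[[0,0,0],[0,0,0],10],[[0,0,0],[0,0,0],10],[[0,0,0],[0,0,0],10],[[0,0,0],[0,0,0],10],[[0,0,0],[0,0,0],10]]}}

```text
time_s: 21.55
ee_pos: [0.4383, 0.1467, 0.0169]
ee_rot: [1.548, 2.733, 0.0]
force: [-0.7, -0.5, 5.5]
gripper_width: 0.174
gripper_force: 12.0
```

Request:
{"op": "arm_command", "data": {"rows": [[[0,0,0.01],[0,0,0],10],[[0,0,0.035],[0,0,0],10],[[0,0,0.07],[0,0,0],10],[[0,0.01,0.095],[0,0,-0.06],10],[[0.003,0.03,0.1],[0,0,-0.14],10],[[0.007,0.06,0.1],[0,0,-0.23],10],[[0.011,0.09,0.1],[0,0,-0.32],10],[[0.015,0.12,0.1],[0,0,-0.4],10],[[0.019,0.148,0.1],[0,0,-0.457],10],[[0.02,0.161,0.1],[0,0,-0.457],10]]}}

```text
time_s: 22.55
ee_pos: [0.4581, 0.3094, 0.1169]
ee_rot: [-2.127, -2.312, 0.0]
force: [-0.8, -0.1, -0.2]
gripper_width: 0.169
gripper_force: 12.0
```

```bash
python3 -c "
from h import *
s=env.get_state();print(s['ee_pos'],R.from_rotvec(s['ee_rot']).as_matrix()[:,1],s['force'],s['gripper_width'])
snap('wrist','w4.png')"
```

```text
[0.45812362 0.3094111  0.11689809] [ 9.96554107e-01  8.29450147e-02 -1.90274379e-04] [-0.80700319 -0.0587963  -0.20556381] 0.16859700533267613
```

View pics/w4.png

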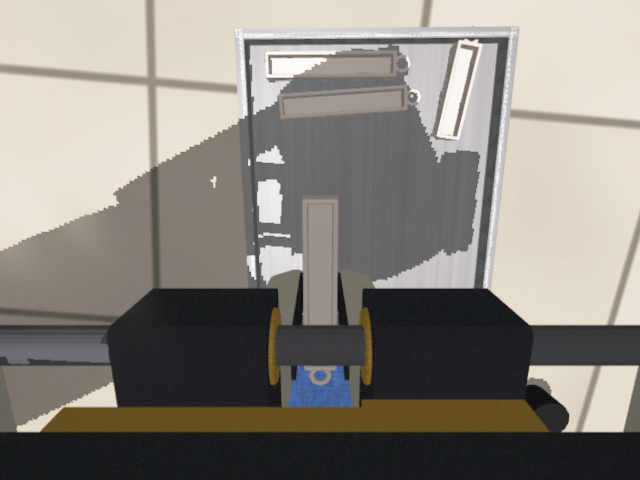

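Wrist picture: the long boat hangs straight along column 320, aligned with the tray. Its far end (row 198) is short of the stock (row 138). Now lowering.

Request:
{"op": "arm_command", "data": {"rows": [[[0,-0.001,-0.015],[0,0,0],10],[[0,-0.001,-0.04],[0,0,0],10],[[0,-0.001,-0.065],[0,0,0],10],[[0,-0.001,-0.083],[0,0,0],10],[[0,-0.001,-0.091],[0,0,0],10],[[0,-0.001,-0.0945],[0,0,0],10],[[0,-0.001,-0.0955],[0,0,0],10],[[0,-0.001,-0.096],[0,0,0],10],[[0,-0.001,-0.096],[0,0,0],10]]}}

```text
time_s: 23.5
ee_pos: [0.4585, 0.3068, 0.0214]
ee_rot: [2.127, 2.312, 0.002]
force: [-0.2, -0.3, 0.3]
gripper_width: 0.173
gripper_force: 12.0
```

Request:
{"op": "arm_command", "data": {"rows": [[[0,0,-0.0005],[0,0,0],10],[[0,0,-0.001],[0,0,0],10],[[0,0,-0.001],[0,0,0],10]]}}

```text
time_s: 23.8
ee_pos: [0.4583, 0.3068, 0.0199]
ee_rot: [2.127, 2.312, 0.001]
force: [-0.1, -0.1, 2.1]
gripper_width: 0.168
gripper_force: 12.0
```

Request:
{"op": "arm_command", "data": {"rows": [[[0,0,-0.0005],[0,0,0],10],[[0,0,-0.0005],[0,0,0],10],[[0,0,-0.0005],[0,0,0],10]]}}

```text
time_s: 24.1
ee_pos: [0.4583, 0.3068, 0.0199]
ee_rot: [2.127, 2.312, 0.001]
force: [-2.5, -2.0, 10.0]
gripper_width: 0.171
gripper_force: 12.0
```

Request:
{"op": "arm_command", "data": {"rows": [[[0,0,0.0005],[0,0,0],36],[[0,0,0.0005],[0,0,0],36],[[0,0,0.0005],[0,0,0],36],[[0,0,0.0005],[0,0,0],36],[[0,0,0.02],[0,0,0],36],[[0,0,0.06],[0,0,0],36],[[0,0,0.1],[0,0,0],40],[[-0.005,-0.048,0.1],[0,0,0.06],45],[[-0.01,-0.096,0.1],[0,0,0.12],45],[[-0.015,-0.144,0.1],[0,0,0.18],45]]}}

```text
time_s: 25.1
ee_pos: [0.4426, 0.1614, 0.1192]
ee_rot: [1.906, 2.497, 0.0]
force: [0.2, -0.4, 0.9]
gripper_width: 0.451
gripper_force: 0.0
```

Request:
{"op": "arm_command", "data": {"rows": [[[-0.014,-0.154,0],[0,0,0.2],45],[[-0.014,-0.154,0],[0,0,0.2],45],[[-0.014,-0.154,0],[0,0,0.2],45],[[-0.014,-0.154,-0.01],[0,0,0.2],45],[[-0.014,-0.154,-0.03],[0,0,0.2],45],[[-0.014,-0.154,-0.03],[0,0,0.2],45],[[-0.014,-0.154,-0.03],[0,0,0.2],45]]}}

```text
time_s: 25.8
ee_pos: [0.4291, 0.0091, 0.0892]
ee_rot: [-1.652, -2.671, 0.001]
force: [0.4, 0.2, 0.3]
gripper_width: 0.447
gripper_force: 0.0
```

```bash
python3 -c "
from h import *
s=env.get_state();print(s['ee_pos'],R.from_rotvec(s['ee_rot']).as_matrix()[:,1])
snap('wrist','w5.png')"
```

```text
[0.42905383 0.00911811 0.08916146] [ 8.94538528e-01  4.46990186e-01 -7.71273891e-04]
```

View pics/w5.png

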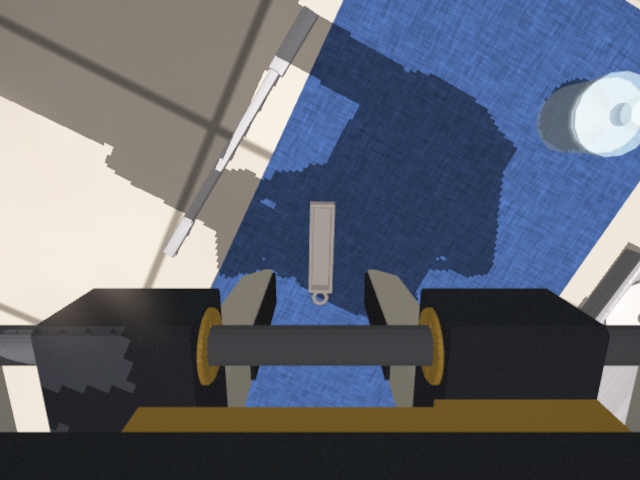

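Wrist picture: the short boat is centred at column 321, from row 202 to 291, aligned between the fingers and with nothing nearby.

Request:
{"op": "arm_command", "data": {"rows": [[[0,0,-0.03],[0,0,0],45],[[0,0,-0.055],[0,0,0],45],[[0,0,-0.068],[0,0,0],45],[[0,0,-0.073],[0,0,0],45],[[0,0,-0.074],[0,0,0],45],[[0,0,-0.074],[0,0,0],45],[[0,0,-0.074],[0,0,0],30],[[0,0,-0.074],[0,0,0],10],[[0,0,-0.074],[0,0,0],10],[[0,0,-0.074],[0,0,0],10]], "squeeze": 12}}

```text
time_s: 26.85
ee_pos: [0.4293, 0.0086, 0.0154]
ee_rot: [1.652, 2.672, 0.0]
force: [-0.7, -0.1, 1.8]
gripper_width: 0.17
gripper_force: 12.0
```

Request:
{"op": "arm_command", "data": {"rows": [[[0,0,0],[0,0,0],10],[[0,0,0],[0,0,0],10],[[0,0,0],[0,0,0],10],[[0,0,0],[0,0,0],10],[[0,0,0],[0,0,0],10]]}}

```text
time_s: 27.35
ee_pos: [0.4293, 0.0086, 0.0154]
ee_rot: [1.652, 2.672, 0.0]
force: [-0.8, 0.2, 6.0]
gripper_width: 0.172
gripper_force: 12.0
```

Request:
{"op": "arm_command", "data": {"rows": [[[0,0,0.01],[0,0,0],10],[[0,0,0.035],[0,0,0],10],[[0,0,0.07],[0,0,0],10],[[0,0.01,0.1],[0,0,-0.04],10],[[0.008,0.035,0.11],[0,0,-0.09],10],[[0.02,0.07,0.11],[0,0,-0.14],10],[[0.032,0.108,0.11],[0,0,-0.19],10],[[0.046,0.146,0.11],[0,0,-0.24],10],[[0.06,0.184,0.11],[0,0,-0.29],10],[[0.073,0.22,0.11],[0,0,-0.34],10]]}}

```text
time_s: 28.35
ee_pos: [0.5024, 0.2305, 0.1256]
ee_rot: [2.083, 2.352, 0.0]
force: [0.2, -0.3, 0.5]
gripper_width: 0.169
gripper_force: 12.0
```

Request:
{"op": "arm_command", "data": {"rows": [[[0.012,0.035,0],[0,0,-0.04],10],[[0.023,0.065,0],[0,0,-0.04],10],[[0.029,0.082,0],[0,0,-0.04],10],[[0.03,0.085,-0.02],[0,0,-0.04],10],[[0.03,0.085,-0.05],[0,0,-0.04],10],[[0.03,0.085,-0.08],[0,0,-0.04],10],[[0.03,0.085,-0.097],[0,0,-0.04],10],[[0.03,0.085,-0.104],[0,0,-0.04],10],[[0.03,0.085,-0.106],[0,0,-0.04],10],[[0.03,0.085,-0.106],[0,0,-0.04],10]]}}

```text
time_s: 29.35
ee_pos: [0.5326, 0.3138, 0.0202]
ee_rot: [2.127, 2.311, 0.002]
force: [0.1, -0.7, -0.0]
gripper_width: 0.169
gripper_force: 12.0
```

Request:
{"op": "arm_command", "data": {"rows": [[[0,0,-0.0005],[0,0,0],10],[[0,0,-0.001],[0,0,0],10],[[0,0,-0.001],[0,0,0],10]]}}

```text
time_s: 29.65
ee_pos: [0.5324, 0.3138, 0.0187]
ee_rot: [2.127, 2.312, 0.001]
force: [-0.6, -0.3, 0.4]
gripper_width: 0.173
gripper_force: 12.0
```

Request:
{"op": "arm_command", "data": {"rows": [[[0,0,-0.0005],[0,0,0],10],[[0,0,-0.0005],[0,0,0],10],[[0,0,-0.0005],[0,0,0],10]]}}

```text
time_s: 29.95
ee_pos: [0.5324, 0.3138, 0.0184]
ee_rot: [2.127, 2.312, 0.001]
force: [-2.9, -1.6, 5.9]
gripper_width: 0.175
gripper_force: 12.0
```

Contact. I'll release, rise and move out of view.

Request:
{"op": "arm_command", "data": {"rows": [[[0,0,0.0],[0,0,0],36],[[0,0,0.0],[0,0,0],36],[[0,0,0.0],[0,0,0],36],[[0,0,0.0],[0,0,0],36],[[0,0,0.02],[0,0,0],36],[[0,0,0.06],[0,0,0],36],[[0,0,0.1],[0,0,0],36],[[0,0,0.15],[0,0,0],36],[[-0.02,-0.05,0.2],[0,0,0],36],[[-0.04,-0.1,0.2],[0,0,0],36]]}}

```text
time_s: 30.95
ee_pos: [0.501, 0.2348, 0.2165]
ee_rot: [2.124, 2.312, 0.007]
force: [0.1, -0.5, -0.4]
gripper_width: 0.36
gripper_force: 0.0
```

Request:
{"op": "arm_command", "data": {"rows": [[[-0.04,-0.25,0.0],[0,0,0],36],[[-0.04,-0.25,0.0],[0,0,0],36],[[-0.04,-0.25,0.0],[0,0,0],36],[[-0.04,-0.25,0.0],[0,0,0],36],[[-0.04,-0.25,0.0],[0,0,0],36],[[-0.04,-0.25,0.0],[0,0,0],36],[[-0.04,-0.25,0.0],[0,0,0],36],[[-0.04,-0.25,0.0],[0,0,0],36]]}}

```text
time_s: 31.75
ee_pos: [0.4606, -0.0149, 0.2126]
ee_rot: [-2.127, -2.312, -0.0]
force: [-0.4, 0.3, -0.6]
gripper_width: 0.361
gripper_force: 0.0
```

```bash
python3 -c "
from h import *
snap('top','top4.png');snap('scene','scene4.png')
i=cv2.imread('pics/top4.png')[225:345,100:280]
j=cv2.imread('pics/scene4.png')[300:480,400:620]
cv2.imwrite('pics/crop4.png',np.vstack([cv2.resize(i,(450,300),interpolation=cv2.INTER_CUBIC),cv2.resize(j,(450,300))]))"
```

```text
(no output)
```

View pics/crop4.png

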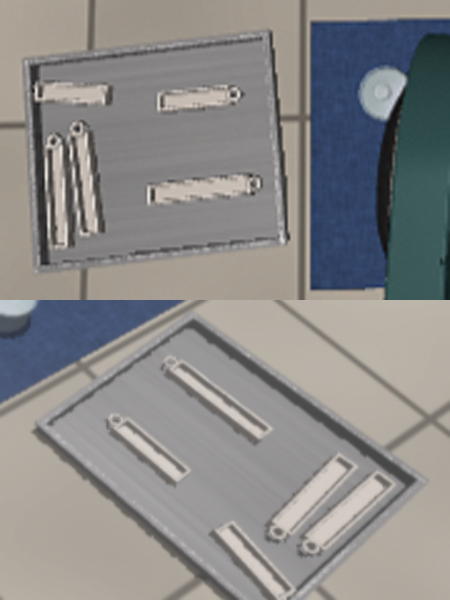

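View pics/scene4.png

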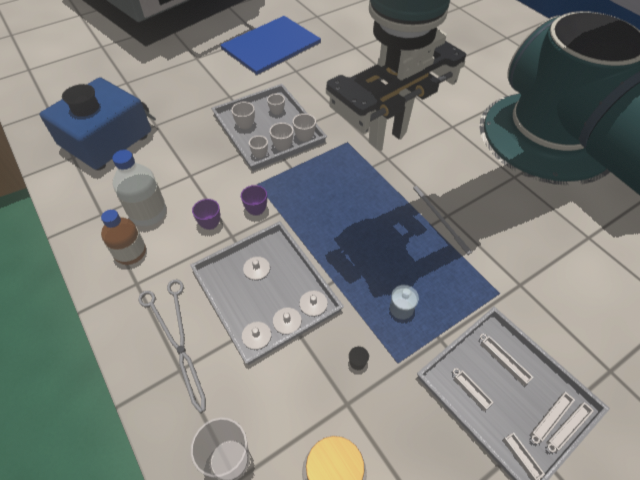

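The pictures show every piece in its own tray, upright and clear of the others. Crucibles are at (243,117) and (276,103), the lid at (256,267), and boats at (472,388) and (506,358). The bottle is unmoved at (404,302). Handing in.

```bash
python3 -c "
from h import *
print(env.close_job())"
```

```text
the job is handed in; nothing more can be done
None
```

I put both crucibles, the lid and both boats into their own trays, the right way up and clear of the other pieces. The weighing bottle is still where it stood, and I handed the job in at about 32 s of the 128 s allowed.

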